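Pry the retaining ring off the clothes-line pulley

TASK

The clothes-line pulley on the ledge is due for greasing, so its spring retaining ring has to come off the axle. Catch the ring's pull loop with the hooked pick and pull the ring sideways out of the axle groove, keeping your fingers off it until it is out. Then lay the pick back down flat on the ledge and put the ring in the ceramic bowl so that it does not get lost, leaving the bowl and the other things where they are.

Things in the scene. Friction and masses are not known exactly. Their poses are not given: they have to be found in the camera images.
- pulley: Clothes-line pulley, fixed: steel plate (124 mm square, 6 mm thick) screwed to the ledge with an upright axle. Origin: under the plate on the axle's axis. On it lies a flat white nylon sheave, 160 mm in diameter, top 35 mm above the ledge, which turns on the axle. Its hub, 48 mm wide, tapers to a steel washer 40 mm in diameter, top 50 mm above the ledge.
- axle_groove (a point): Centre of the axle's groove, on its axis, 52.5 mm above the ledge, the height of the ring's wire. The groove (18 mm in diameter, 8 mm high) starts at the hub washer's top; over it is the axle's head, 24 mm in diameter, its top 70 mm above the ledge.
- ring_clip: Retaining ring of 5 mm round spring-steel wire, level in the groove on the hub washer, 67 mm long, 35 mm wide, about 55 g. Origin: centre of its open ring (inside 19 mm), middle of the wire. +x points to the pull loop; the mouth, with two flared ends, opens to -x. It swings round the axle. Freed, its loop tips down over the hub's edge; drawn 45 mm from the axle it lies on the sheave.
- clip_loop (a point): Centre of the ring's round pull loop, 34 mm along +x from the ring's origin, middle of the wire. The hole is 16 mm wide, the outside 25 mm. It stands out beyond the hub, 15 mm clear above the sheave's top, so a hook can be let down through it. The loose ring can be picked up across the outside of this loop.
- jaw_l (a joint): Spread of one of the ring's two springy jaws (the other is alike), rad, 0 at rest, negative when spread. Drawn along the ring's +x with about 10 to 14 N, the 12 mm wide mouth spreads over the 18 mm groove and after about 8 mm of travel the ring snaps off.
- pick: Hooked pick, about 110 g. Origin: middle of its black square handle (100 mm long, 28 mm wide and high), on the axis, 14 mm above the ledge as it lies. +x runs to the hook, +z is up as it lies. The 5 mm steel shank is cranked: from 76 mm ahead of the origin it runs 7 mm above the axis, level, to 125 mm, where it bends square down (-z) as a straight 20 mm hook.
- pick_tip (a point): End of the pick's hook: 125 mm ahead of the handle's middle (+x) and 13 mm below the axis (-z). As the pick lies, it hovers 1 mm above the ledge.
- bowl: White ceramic bowl, loose, 140 mm across the rim, 50 mm high, wall 5 mm, foot 63 mm across, inner floor 6 mm up. Origin: centre of its underside.
- canister: Frosted acrylic canister with a hinged lid, 104 mm in diameter, 119 mm high, bystander. Origin: centre of its underside.
- funnel: Blue plastic funnel standing on its mouth, 112 mm across, 110 mm high, bystander. Origin: centre of its mouth on the ledge.
- peg_ring: Steel peg ring (hoop with ten pegs) lying flat, about 235 mm across, 9 mm high, bystander. Origin: its centre on the ledge.
Things that resemble listed ones, but are neither listed nor needed, are in the scene too. What is shaped like the ring_clip but purple is not meant.

How it is judged:
On the way, in this order (a step that is already met when the one before it is completed fails the run):
1. the pick pulls on the ring while the ring is still in the axle groove (contact force between pick and ring_clip above 1 N and distance between ring_clip and axle_groove below 0.012 m).
2. the ring is out of the groove, its centre more than 30 mm from the axle (horizontal distance between ring_clip and axle_groove above 0.03 m), for 0.1 s.
At the end, for the whole second after the job is handed in: The ring lies at rest inside the bowl (its centre and its loop within 60 mm of the bowl's axis and below the rim), the bowl stands upright on the ledge, and the pick lies at rest flat on the ledge (within 10 degrees of level, its handle's middle 5 to 25 mm above the ledge) (horizontal distance between each of ring_clip, clip_loop and bowl below 0.06 m and z of ring_clip in the frame of bowl between 0 and 0.048 m and z of clip_loop in the frame of bowl below 0.048 m and angle between bowl's own z axis and vertical below 0.1 rad and height (world z) of bowl below 0.005 m and linear speed of each of ring_clip, pick below 0.03 m/s and height (world z) of pick between 0.005 and 0.025 m and angle between pick's own x axis and vertical between 1.4 and 1.74 rad); the robot touches nothing.
It fails at once if the hand touches the ring while it is still in the axle groove (distance between ring_clip and axle_groove below 0.012 m and contact force between any of the fingers, the arm and ring_clip above 0.5 N).
It fails at once if the bowl is shifted by more than 40 mm (distance of bowl from where it was at the start of the episode above 0.04 m).
It fails at once if the canister, the funnel or the peg ring is shifted by more than 30 mm (distance of any of canister, funnel, peg_ring from where it was at the start of the episode above 0.03 m).
It also fails if it takes over 53 s, if anything falls off the work surface, if the arm or the gripper's body presses on something with over 40 N, if the wrist force passes 120 N, or if a joint passes its speed limit or range.

ROBOT

A 6-joint arm with a two-finger parallel gripper is mounted at the origin on the work surface. World frame = base frame: x ahead of the robot, y to its left, z up, the work surface at z = 0. Lengths are in m, angles in rad, forces in N, time in s.
With the tool pointing down it reaches from about 0.35 to 0.85 m from the base axis. Payload 8.1 kg.
Tool frame: the origin (TCP) lies at the very end of the fingers, on their centre line; the grasp point (between the pads) lies 19 mm behind it; z points along the fingers, y is the direction in which the jaws open and shut (so a half turn about z gives the same grasp; the last joint's range is limited). The gripper opens to 93 mm and grips with 3 to 60 N. Pads are 15 mm wide; open, the fingers measure 128 mm over their backs; the gripper's body (75 mm by 188 mm) begins 65 mm behind the grasp point.
Start: joints at [1.181, 0.13, 1.488, -0, 1.523, -0.085], TCP at [0.18, 0.572, 0.219] pointing down, gripper open.
Joint ranges: [-2.96, 2.96], [-0.89, 2.26], [0.02, 2.5], [-1.34, 4.48], [0, 2.73], [-2.66, 2.66]. Speed limits (rad/s): [2.39, 2.39, 2.79, 3.14, 3.14, 3.14].

INTERFACE

Orientations are given as a rotation vector (axis times angle).
In Python, from plant import * gives the robot as it stands.
- The arm moves only by the tool apply_moves, never from a script. Its argument "commands" is one flat list of numbers, 7 for each row, row after row: the shift along the world's x, y, z in cm, then the turn, a rotation vector about the world's x, y, z in rad, then the finger opening in cm, from 0 to 9.3. A call has 1 to 8 rows; each row shifts and turns the pose as measured when the row begins; what a row does not reach is not made up. A row lasts 1/8 s, in which the tool goes at most 62.5 mm and 10.7 degrees, less where a joint would pass 70% of its speed; a pose out of reach is approached as far as the arm can. A call with a gripper value outside its range is refused whole. The fingers move at their own pace and stop on an object; "squeeze" is the grip in N (left out, the last holds). Time passes only in rows, so rows that do not move let the fingers close. It gives the time, the measured TCP pose, the force and the opening at its end, in the units of the state.
- read_state(): the state, without advancing time (a new reading comes with each control period).
- read_camera(name): name is "scene" or "side" or "wrist"; returns (picture, depth): 420x560x3 uint8, blue, green, red; 420x560 float32, m along the optical axis (not along the pixel's ray), 0 where there is no reading.
- camera_model(name): a dict with "intrinsics" (3x3 intrinsics, pixels), "R" (3x3) and "t" (3): a world point X has camera coordinates R X + t. Camera axes: x right, y down, z forward; pixel columns grow to the right and rows downward; lengths in m; the calibration is good to about 2 mm. A picture is of the moment at which its call begins: read the wrist's pose just before it. camera_model takes no time and is no camera call; for the wrist camera it gives the pose at the moment of the call.
- close_job(): hands the job in, once; it reports no verdict.
Trained networks look in the newest picture that a camera, given by its name, has taken for a name from the list of things; names that differ only in an ending like _2 or _b are one class to them, and where a whole thing is asked for, a point or a joint stands for the part that bears it (a point fixed in the world has none). Each returns a list of dicts, best first, with "conf" (0 to 1); they miss things now and then, are a little off and sometimes report something else, mostly with a low value. They report only what shows in the picture. A call takes as long as a camera call. They do not tell look-alikes from the thing itself.
- find_in(query, camera): "point" ([x, y, z] in m, in the coordinates of the camera as it stood for that picture, good to about 4 mm: the middle of the surface that is visible of it).
- cut_out(query, camera): "mask" (420x560 bool, what is visible of it).
- spot_point(query, camera): "point" ([x, y, z] in m, in the coordinates of the camera as it stood for that picture, good to about 4 mm: a listed point, or the origin of a listed thing).
The state is a dict: "t": time; "q": joint angles; "dq": joint speeds; "joint_torque": joint torques, N m; "tool_pos": TCP position; "orientation": TCP orientation; "force": force on the tool from outside, world axes, zero at the start; "wrist_torque": the same for the moment, N m; "opening": finger opening in m.
Only numpy, scipy, OpenCV 4.12 (cv2) and the standard library are available. Lean on these libraries where they do the work, as an engineer would, in place of code of your own. Each camera call takes 0.05 s, during which the arm holds its last target. There are 200 camera calls.

## Working session

There is one attempt and no reset: what is moved stays moved. The work goes in short steps, Python scripts to look and compute and a tool call to move; the robot and the scene stay as the last step left them, time stands still between calls to the robot, and variables do not carry over. Pictures are saved under pics/ and viewed, about 8 in all and at most 12, crops included, and the job is handed in when it is done.

Besides the shell and the picture viewer there is one more tool, called after "Emit:" as name(argument=value, ...), one argument or row to a line, values as JSON. apply_moves: Moves the arm, as the interface text tells. Its arguments: {"type":"object","properties":{"commands":{"type":"array"},"squeeze":{"type":"number"}},"required":["commands"]}

```bash
mkdir -p pics; cat > h.py <<'E'
from plant import *
import numpy as np, cv2
from scipy.spatial.transform import Rotation as Ro
def c2w(c,p):
    m=camera_model(c); return np.array(m["R"]).T@(np.array(p)-np.array(m["t"]))
def w2p(c,X):
    m=camera_model(c); p=np.array(m["intrinsics"])@(np.array(m["R"])@np.array(X)+np.array(m["t"])); return p[:2]/p[2]
def pix(c,u,v,d):
    m=camera_model(c); return c2w(c,np.linalg.inv(np.array(m["intrinsics"]))@[u*d,v*d,d])
def onplane(c,u,v,z):
    m=camera_model(c); R=np.array(m["R"]); o=-R.T@np.array(m["t"]); r=R.T@np.linalg.inv(np.array(m["intrinsics"]))@[u,v,1]
    return o+r*(z-o[2])/r[2]
def look(c,qs,f=None,fs=(spot_point,)):
    im,d=read_camera(c)
    if f: cv2.imwrite("pics/"+f,im)
    for q in qs:
        for fn in fs:
            for r in fn(q,c)[:4]:
                X=c2w(c,r["point"]); print(c,q,fn.__name__,round(r["conf"],2),X.round(4),w2p(c,X).round())
    return im,d
E
python3 - <<'E'
from h import *
im1,_=look("scene",["ring_clip","clip_loop","axle_groove","pick","pick_tip","bowl","pulley","canister","funnel","peg_ring"])
im2,_=look("side",["ring_clip","clip_loop","axle_groove","pick","pick_tip","bowl"])
cv2.imwrite("pics/a.png",np.vstack([im1,im2])[:, :]); cv2.imwrite("pics/a1.png",im1); cv2.imwrite("pics/a2.png",im2)
print(read_state())
E
```

```text
scene ring_clip call 0.74 [ 0.5314  0.0518 -0.0036] [308. 228.]
scene ring_clip call 0.66 [ 0.6537 -0.0951  0.0008] [234. 230.]
scene ring_clip call 0.59 [0.5353 0.0538 0.052 ] [308. 212.]
scene clip_loop call 0.67 [ 0.6576 -0.1314  0.0044] [223. 224.]
scene clip_loop call 0.46 [0.7001 0.3187 0.0022] [370. 314.]
scene clip_loop call 0.44 [0.531  0.0258 0.0511] [300. 207.]
scene axle_groove call 0.91 [0.5339 0.0606 0.0526] [311. 212.]
scene pick call 0.85 [ 0.528  -0.2459  0.0153] [224. 185.]
scene pick_tip call 0.95 [ 0.4753 -0.1333  0.0025] [265. 193.]
scene bowl call 0.87 [0.4465 0.3367 0.0013] [426. 251.]
scene pulley call 0.64 [ 5.309e-01  5.560e-02 -2.000e-04] [309. 227.]
scene canister call 0.57 [ 0.7151 -0.3053  0.0012] [162. 213.]
scene funnel call 0.85 [ 7.734e-01  6.030e-02 -4.000e-04] [251. 282.]
scene peg_ring call 0.96 [0.6978 0.315  0.0041] [369. 312.]
side ring_clip call 0.59 [ 0.6517 -0.0986 -0.0044] [317. 267.]
side ring_clip call 0.4 [0.5275 0.0542 0.0526] [244. 205.]
side clip_loop call 0.57 [ 0.6556 -0.1328  0.0021] [324. 277.]
side clip_loop call 0.42 [0.5301 0.0
[... 276 characters left out ...]
owl call 0.5 [ 0.4754 -0.1298 -0.002 ] [233. 293.]
{'t': 0.9, 'q': array([ 1.18061526e+00,  1.30374201e-01,  1.48815765e+00,  1.21178907e-05,
        1.52298219e+00, -8.53767172e-02]), 'dq': array([-0.00057595,  0.00112299,  0.00176142, -0.00074084, -0.00136829,
        0.00115477]), 'joint_torque': array([-4.39407222e-04, -5.59755456e+01, -4.92055285e+01,  7.66535522e-02,
        2.28086323e-02, -5.51186940e-05]), 'tool_pos': array([0.18003774, 0.57238687, 0.21867393]), 'orientation': array([4.76934172e-01, 3.10517242e+00, 1.24486890e-04]), 'force': array([-0.69316518, -0.74233019, -0.41149731]), 'wrist_torque': array([-0.02697534, -0.02368823,  0.01016865]), 'opening': 0.09282906406650512}
```

```bash
python3 - <<'E'
import cv2,numpy as np
a=cv2.imread("pics/a1.png");b=cv2.imread("pics/a2.png")
def c(i,x,y,w,h,s): return cv2.resize(i[y:y+h,x:x+w],None,fx=s,fy=s,interpolation=cv2.INTER_CUBIC)
cv2.imwrite("pics/b.png",np.hstack([c(a,190,150,180,130,2.2),c(b,185,170,180,130,2.2)]))
E
```

```text
(no output)
```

View pics/a1.png

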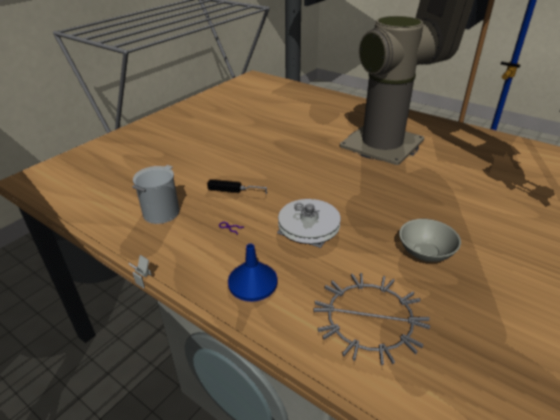

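View pics/b.png

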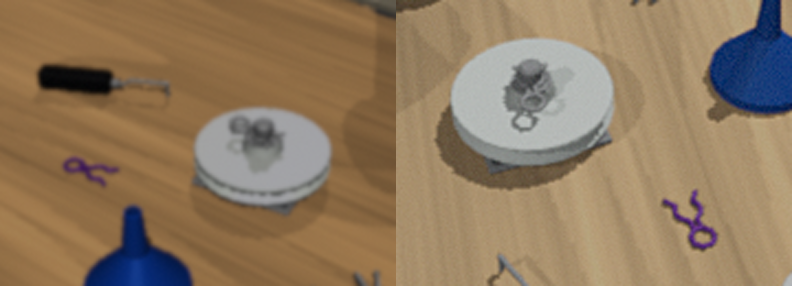

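The steel ring sits on the axle at about (303,208), loop towards -y. The purple look-alike lies on the ledge at (234,230). The steel one is the target because it is in the groove, and the crop confirms it. The pick is at (224,185). I'm moving in for a closer wrist view.

Emit:
apply_moves(
  commands=[3.2, -5.2, 0, 0, 0, -0.1, 9.3, 3.2, -5.2, 0, 0, 0, -0.1, 9.3, 3.2, -5.2, 0, 0, 0, -0.1, 9.3, 3.2, -5.2, 0, 0, 0, -0.1, 9.3, 3.2, -5.2, 0, 0, 0, -0.1, 9.3, 3.2, -5.2, 0, 0, 0, -0.1, 9.3, 3.2, -5.2, 0, 0, 0, -0.1, 9.3, 3.2, -5.2, 0, 0, 0, -0.1, 9.3],
)

```text
t: 1.9
tool_pos: [0.4387, 0.1478, 0.219]
orientation: [1.67, 2.657, 0.006]
force: [0.7, 0.4, 1.4]
opening: 0.0929
```

Emit:
apply_moves(
  commands=[1.5, -5.5, 0.5, 0, 0, 0, 9.3, 1.5, -5.5, 0.5, 0, 0, 0, 9.3, 1, -4, 0.5, 0, 0, 0, 9.3, 0, 0, 0, 0, 0, 0, 9.3],
)

```text
t: 2.4
tool_pos: [0.4807, -0.0113, 0.235]
orientation: [1.679, 2.649, 0.006]
force: [0.2, 0.9, 0.4]
opening: 0.0929
```

```bash
python3 - <<'E'
from h import *
s=read_state(); print(s["tool_pos"],s["orientation"],Ro.from_rotvec(s["orientation"]).as_matrix().round(3))
look("wrist",["ring_clip","clip_loop","axle_groove","pick","pick_tip"],"w1.png")
E
```

```text
[ 0.48072123 -0.01125537  0.23504078] [1.67883485 2.64905882 0.00632753] [[-0.427  0.904  0.007]
 [ 0.904  0.427  0.001]
 [-0.002  0.006 -1.   ]]
wrist ring_clip call 0.66 [ 0.6539 -0.0975  0.0032] [381. 296.]
wrist ring_clip call 0.65 [0.5302 0.057  0.0489] [362. 145.]
wrist clip_loop call 0.91 [0.5265 0.0216 0.0507] [342. 177.]
wrist clip_loop call 0.63 [ 0.6584 -0.1322  0.0022] [370. 319.]
wrist axle_groove call 0.97 [0.5317 0.0579 0.0562] [365. 147.]
wrist pick_tip call 0.97 [ 0.4745 -0.1269  0.0026] [239. 260.]
```

View pics/w1.png

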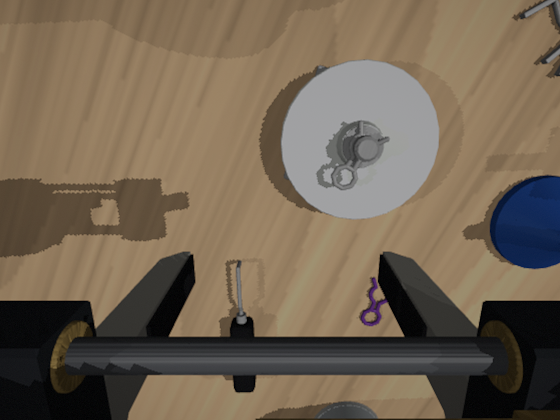

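The wrist view shows the axle head at (368,149) and the steel loop at (343,177). The purple look-alike is at (371,305). The pick's tip is at (239,262) and its handle around (243,350).

```bash
python3 - <<'E'
from h import *
print("loop",onplane("wrist",343,177,.0525),"head",onplane("wrist",369,149,.07),"tip/shank end",onplane("wrist",239,262,.021),"handle front",onplane("wrist",241,318,.02),"handle back",onplane("wrist",243,391,.028))
for n in ("cut_out",):
  m=cut_out("clip_loop","wrist")
  for r in m[:3]:
    v,u=np.nonzero(r["mask"]); print(r["conf"],u.mean(),v.mean(),u.min(),u.max(),v.min(),v.max())
im=cv2.imread("pics/w1.png")[110:210,290:430]; cv2.imwrite("pics/w1c.png",cv2.resize(im,None,fx=5,fy=5,interpolation=cv2.INTER_CUBIC))
E
```

```text
loop [0.52726429 0.02319259 0.0525    ] head [0.53208947 0.05853443 0.07      ] tip/shank end [ 0.47406732 -0.12020269  0.021     ] handle front [ 0.50599967 -0.18816514  0.02      ] handle back [ 0.54991448 -0.28052437  0.028     ]
0.83 373.0 306.9373549883991 361 386 277 325
0.72 528.9964638004839 222.57323655313604 490 559 175 268
0.6 352.5646258503401 161.15918367346939 331 388 121 189
```

View pics/w1c.png

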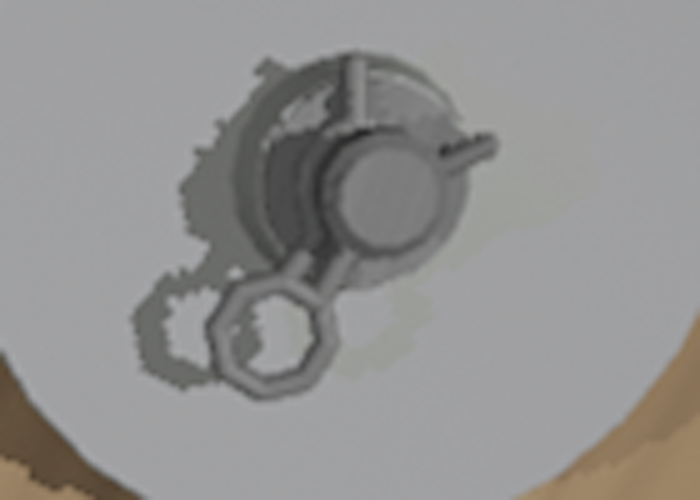

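Emit:
apply_moves(
  commands=[1.2, -5.8, -1.5, 0, 0, 0, 9.3, 1.2, -5.8, -1.5, 0, 0, 0, 9.3, 1.2, -5.8, -1.5, 0, 0, 0, 9.3, 1.2, -5.8, -1.5, 0, 0, 0, 9.3, 0, 0, -5, 0, 0, 0, 9.3, 0, 0, 0, 0, 0, 0, 9.3],
)

```text
t: 3.5
tool_pos: [0.5307, -0.2399, 0.1227]
orientation: [1.653, 2.663, 0.011]
force: [-0.1, 0.4, -0.0]
opening: 0.093
```

```bash
python3 - <<'E'
from h import *
s=read_state(); print(s["tool_pos"])
look("wrist",["pick","pick_tip"]); look("scene",["pick","pick_tip"]);look("side",["pick","pick_tip"])
E
```

```text
[ 0.53072442 -0.23987259  0.12274344]
wrist pick call 0.88 [ 0.5348 -0.2513  0.0177] [280. 214.]
wrist pick_tip call 0.96 [ 0.4805 -0.1339  0.0081] [283.  39.]
scene pick call 0.81 [ 0.5265 -0.2466  0.0172] [224. 184.]
scene pick_tip call 0.57 [ 0.4758 -0.1317  0.0011] [266. 194.]
scene pick_tip call 0.41 [0.5316 0.0535 0.    ] [308. 227.]
side pick call 0.97 [ 0.5311 -0.2437  0.0104] [271. 333.]
```

Emit:
apply_moves(
  commands=[0, -0.3, -4, 0, 0, 0, 9.3, 0, -0.2, -4, 0, 0, 0, 9.3, 0, 0, -2.8, 0, 0, 0, 9.3, 0, 0, -0.8, 0, 0, 0, 9.3, 0, 0, 0, 0, 0, 0, 9.3],
)

```text
t: 4.58
tool_pos: [0.5371, -0.2476, 0.0151]
orientation: [1.64, 2.648, 0.012]
force: [0.2, 0.1, 0.4]
opening: 0.0929
```

Emit:
apply_moves(
  commands=[-0.6, 0.1, -0.5, 0.014, 0.023, 0, 9.3, -0.1, 0, -0.6, 0, 0, 0, 9.3, 0, 0, 0, 0, 0, 0, 9.3],
)

```text
t: 4.95
tool_pos: [0.5319, -0.2477, 0.0069]
orientation: [1.653, 2.669, 0.012]
force: [0.1, -0.5, 0.1]
opening: 0.093
```

Emit:
apply_moves(
  commands=[-0.1, 0, -0.4, 0, 0, 0, 9.3, 0, 0, 0, 0, 0, 0, 2, 0, 0, 0, 0, 0, 0, 2, 0, 0, 0, 0, 0, 0, 2, 0, 0, 0, 0, 0, 0, 2, 0, 0, 0, 0, 0, 0, 2],
  squeeze=40,
)

```text
t: 5.7
tool_pos: [0.5314, -0.248, 0.0035]
orientation: [1.652, 2.667, 0.012]
force: [-0.8, -0.7, -0.0]
opening: 0.0473
```

Emit:
apply_moves(
  commands=[0, 0, 0, 0, 0, 0, 2, 0, 0, 0, 0, 0, 0, 2, 0, 0, 0, 0, 0, 0, 2, 0, 0, 0, 0, 0, 0, 2],
)

```text
t: 6.2
tool_pos: [0.5315, -0.248, 0.0036]
orientation: [1.652, 2.667, 0.012]
force: [0.3, 1.2, 0.6]
opening: 0.0277
```

Emit:
apply_moves(
  commands=[0, 0, 3, 0, 0, 0, 2, 0, 0, 5, 0, 0, 0, 2, 0, 0, 4, 0, 0, -0.14, 2, -0.4, 2, 1, 0, 0, -0.14, 2, -0.4, 2.5, 0, 0, 0, -0.14, 2, -0.4, 2.5, 0, 0, 0, -0.14, 2, 0, 0, 0, 0, 0, 0, 2, 0, 0, 0, 0, 0, 0, 2],
)

```text
t: 7.2
tool_pos: [0.5165, -0.1758, 0.1356]
orientation: [2.342, 2.09, 0.014]
force: [-0.1, -0.2, -1.2]
opening: 0.028
```

```bash
python3 - <<'E'
from h import *
s=read_state(); R=Ro.from_rotvec(s["orientation"]).as_matrix(); print(s["tool_pos"],R.round(3),s["opening"])
look("wrist",["pick","pick_tip","clip_loop","axle_groove"],"w2.png"); look("scene",["pick_tip"]);look("side",["pick_tip","clip_loop"])
E
```

```text
[ 0.51652871 -0.1757579   0.13557578] [[ 0.114  0.993  0.009]
 [ 0.994 -0.114  0.004]
 [ 0.005  0.008 -1.   ]] 0.02800272323070087
wrist pick call 0.9 [ 0.5159 -0.1741  0.1428] [287. 269.]
wrist clip_loop call 0.89 [ 0.6597 -0.1364  0.0039] [455. 131.]
scene pick_tip call 0.59 [ 0.5296 -0.0501  0.1309] [276. 171.]
side clip_loop call 0.72 [0.7725 0.064  0.0024] [352. 203.]
side clip_loop call 0.52 [ 0.655  -0.1345  0.0014] [323. 278.]
```

View pics/w2.png

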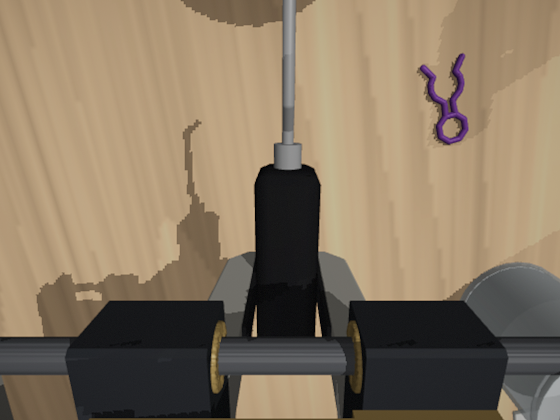

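Emit:
apply_moves(
  commands=[-0.1, 3.6, -0.5, 0, 0, 0, 2, -0.1, 3.6, -1, 0, 0, 0, 2, -0.1, 0, -2, 0, 0, 0, 2, 0, 0, -2.2, 0, 0, 0, 2, 0, 0, 0, 0, 0, 0, 2],
)

```text
t: 8.32
tool_pos: [0.514, -0.1019, 0.0782]
orientation: [2.344, 2.086, 0.016]
force: [0.4, -1.1, -0.5]
opening: 0.0279
```

```bash
cat > chk.py <<'E'
from h import *
import sys
s=read_state(); R=Ro.from_rotvec(s["orientation"]).as_matrix(); tp=s["tool_pos"]; print(tp,R[:,0].round(3),R[:,2].round(3),s["opening"],s["force"])
tip=tp+R@[0.1265,0,0.0026]; print("tip fk",tip.round(4))
a,_=look("scene",["pick_tip","clip_loop"]);b,_=look("side",["pick_tip","clip_loop"])
o=[]
for c,i in (("scene",a),("side",b)):
    u,v=w2p(c,tip).astype(int); print(c,"tip px",u,v)
    o.append(cv2.resize(i[v-35:v+35,u-33:u+33],(396,420),interpolation=cv2.INTER_CUBIC))
cv2.imwrite("pics/"+sys.argv[1],np.hstack(o))
E
python3 chk.py c1.png
```

```text
[ 0.51398445 -0.10190366  0.0781691 ] [0.116 0.993 0.005] [ 0.011  0.004 -1.   ] 0.027885992256933282 [ 0.44189678 -1.08168978 -0.45278327]
tip fk [0.5287 0.0237 0.0762]
scene pick_tip call 0.66 [0.5272 0.0218 0.0758] [300. 198.]
scene clip_loop call 0.63 [ 0.7139 -0.3086  0.0047] [161. 211.]
scene clip_loop call 0.45 [0.5305 0.0254 0.0514] [300. 207.]
scene clip_loop call 0.44 [ 6.566e-01 -1.293e-01 -1.000e-04] [224. 226.]
side clip_loop call 0.6 [0.5297 0.022  0.0498] [247. 216.]
side clip_loop call 0.48 [ 6.581e-01 -1.342e-01 -6.000e-04] [325. 279.]
side clip_loop call 0.21 [ 0.514  -0.0985  0.0879] [247. 246.]
scene tip px 299 198
side tip px 245 206
```

View pics/c1.png

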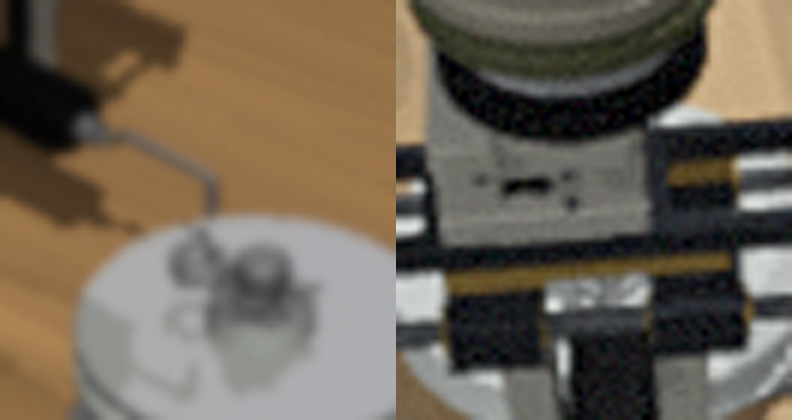

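Emit:
apply_moves(
  commands=[0, -0.05, -1, 0, 0, 0, 2, -0.05, 0, -0.8, 0, 0, 0, 2, 0, 0, 0, 0, 0, 0, 2],
)

```text
t: 9.0
tool_pos: [0.5161, -0.1038, 0.0625]
orientation: [2.34, 2.08, 0.022]
force: [-0.2, 0.7, -0.5]
opening: 0.0278
```

Emit:
apply_moves(
  commands=[-0.25, 0.15, 0, 0, 0.017, 0, 2, 0, 0, 0, 0, 0, 0, 2],
)

```text
t: 9.25
tool_pos: [0.5134, -0.1022, 0.0624]
orientation: [-2.346, -2.086, -0.0]
force: [0.9, 0.5, -1.0]
opening: 0.0276
```

```bash
cat > fk.py <<'E'
from h import *
s=read_state(); R=Ro.from_rotvec(s["orientation"]).as_matrix(); tp=s["tool_pos"]; print(s["t"],tp,R[:,0].round(3),R[:,2].round(3),s["opening"],s["force"])
print("tip fk",(tp+R@[0.1265,0,0.0026]).round(4))
E
python3 fk.py
```

```text
9.25 [ 0.51335052 -0.10219135  0.06244534] [0.117 0.993 0.002] [-0.002  0.002 -1.   ] 0.027607524838698768 [ 0.90586332  0.48503664 -1.01276832]
tip fk [0.5282 0.0234 0.06  ]
```

Down through the loop, with compensation for the drift.

Emit:
apply_moves(
  commands=[-0.05, 0.05, -0.8, 0, 0.003, 0, 2, -0.05, 0.05, -0.8, 0, 0.003, 0, 2, 0, 0, 0, 0, 0, 0, 2],
)

```text
t: 9.62
tool_pos: [0.5124, -0.1012, 0.0454]
orientation: [-2.343, -2.083, 0.007]
force: [0.3, 0.3, -1.9]
opening: 0.0278
```

```bash
python3 fk.py
```

```text
9.625 [ 0.51242068 -0.1012075   0.04541822] [0.117 0.993 0.001] [-0.008  0.002 -1.   ] 0.027775508976456812 [ 0.34978393  0.26810955 -1.87386398]
tip fk [0.5272 0.0244 0.0429]
```

Emit:
apply_moves(
  commands=[0, 0, -0.4, 0, 0, 0, 2, 0, 0, 0, 0, 0, 0, 2],
)

```text
t: 9.88
tool_pos: [0.5123, -0.1011, 0.0409]
orientation: [-2.343, -2.083, 0.008]
force: [-0.6, 0.1, -1.3]
opening: 0.0278
```

```bash
python3 chk.py c2.png
```

```text
[ 0.5122698  -0.10108526  0.04091499] [0.117 0.993 0.001] [-0.008  0.002 -1.   ] 0.027813566070891048 [-0.6192124   0.11091251 -1.31464122]
tip fk [0.5271 0.0245 0.0384]
scene pick_tip call 0.56 [0.5254 0.0231 0.0381] [300. 210.]
scene clip_loop call 0.47 [ 0.6537 -0.1329  0.0045] [224. 223.]
scene clip_loop call 0.37 [0.5287 0.022  0.0534] [299. 206.]
side clip_loop call 0.56 [ 6.551e-01 -1.344e-01 -5.000e-04] [323. 279.]
scene tip px 300 210
side tip px 246 219
```

View pics/c2.png

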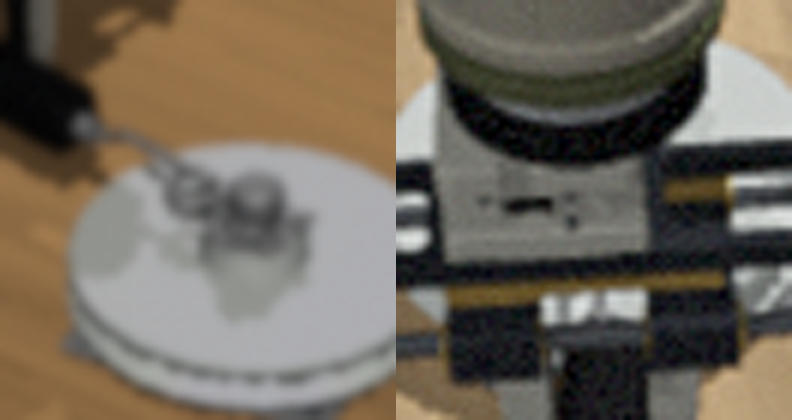

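Emit:
apply_moves(
  commands=[-0.04, -0.4, 0, 0, 0, 0, 2, -0.04, -0.4, 0, 0, 0, 0, 2, 0, 0, 0, 0, 0, 0, 2],
  squeeze=55,
)

```text
t: 10.55
tool_pos: [0.5122, -0.11, 0.042]
orientation: [-2.344, -2.084, 0.006]
force: [0.1, -0.4, -1.1]
opening: 0.0276
```

Emit:
apply_moves(
  commands=[-0.05, -0.4, -0.05, 0, 0, 0, 2, 0, 0, 0, 0, 0, 0, 2],
)

```text
t: 10.8
tool_pos: [0.5116, -0.1142, 0.0414]
orientation: [-2.344, -2.083, 0.006]
force: [0.3, 0.3, -2.1]
opening: 0.0277
```

```bash
python3 chk.py c3.png
```

```text
[ 0.51160474 -0.11416788  0.04137341] [0.117 0.993 0.001] [-0.006  0.002 -1.   ] 0.027736573626353723 [ 0.27220509  0.28893422 -2.10358835]
tip fk [0.5264 0.0115 0.0389]
scene pick_tip call 0.62 [0.5254 0.0113 0.0379] [297. 208.]
scene clip_loop call 0.6 [ 0.6594 -0.1317  0.0009] [223. 226.]
scene clip_loop call 0.58 [0.5315 0.0207 0.0501] [298. 207.]
side clip_loop call 0.55 [ 6.568e-01 -1.325e-01  5.000e-04] [324. 278.]
scene tip px 296 208
side tip px 246 223
```

View pics/c3.png

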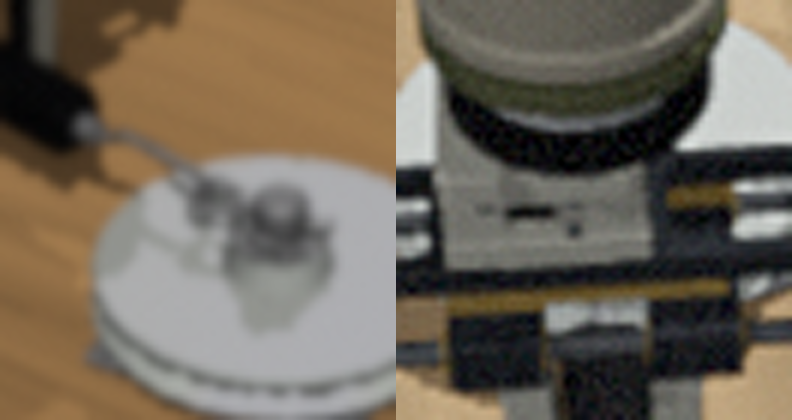

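Emit:
apply_moves(
  commands=[-0.05, -0.5, -0.05, 0, 0, 0, 2],
)

```text
t: 11.22
tool_pos: [0.5113, -0.117, 0.0408]
orientation: [-2.342, -2.083, 0.002]
force: [1.8, 16.0, -0.8]
opening: 0.0278
```

```bash
cp pics/c3.png /tmp; python3 fk.py; python3 - <<'E'
from h import *
from plant import *
look("scene",["clip_loop","ring_clip","pick_tip"],"s4.png")
for X in [(0.528,.023,.0525),(.532,.0585,.07),(.528,.0105,.0525)]: print(X,w2p("scene",X))
E
```

```text
11.225 [ 0.51126586 -0.11697413  0.0407604 ] [0.117 0.993 0.004] [-0.006  0.005 -1.   ] 0.02779013745473672 [ 1.80509929 15.95545282 -0.83126142]
tip fk [0.526  0.0087 0.0387]
scene clip_loop call 0.58 [ 0.6589 -0.1315  0.002 ] [223. 225.]
scene clip_loop call 0.39 [0.5288 0.0186 0.0497] [298. 206.]
scene ring_clip call 0.53 [0.5342 0.0502 0.0536] [307. 210.]
scene ring_clip call 0.47 [ 0.6505 -0.0982  0.0023] [234. 228.]
scene ring_clip call 0.27 [6.994e-01 3.178e-01 1.000e-04] [370. 314.]
scene pick_tip call 0.77 [0.5229 0.0094 0.0407] [297. 207.]
(0.528, 0.023, 0.0525) [299.75351826 205.87787014]
(0.532, 0.0585, 0.07) [310.6048492  205.79239812]
(0.528, 0.0105, 0.0525) [295.77787498 204.23597943]
```

Emit:
apply_moves(
  commands=[-0.07, -0.6, -0.03, 0, 0, 0, 2],
)

```text
t: 11.55
tool_pos: [0.5105, -0.1203, 0.04]
orientation: [-2.338, -2.081, -0.002]
force: [1.6, 12.2, -1.0]
opening: 0.0275
```

Emit:
apply_moves(
  commands=[-0.07, -0.6, -0.03, 0, 0, 0, 2],
)

```text
t: 11.68
tool_pos: [0.5097, -0.1258, 0.0395]
orientation: [-2.337, -2.082, -0.002]
force: [-0.7, -0.5, -1.1]
opening: 0.0277
```

Emit:
apply_moves(
  commands=[-0.08, -0.7, -0.05, 0, 0, 0, 2, -0.08, -0.7, -0.05, 0, 0, 0, 2, -0.08, -0.6, 0, 0, 0, 0, 2, 0, 0, 0, 0, 0, 0, 2],
)

```text
t: 12.18
tool_pos: [0.5078, -0.1482, 0.0392]
orientation: [-2.339, -2.081, -0.003]
force: [-0.3, 0.8, -0.7]
opening: 0.0278
```

```bash
python3 fk.py; python3 - <<'E'
from h import *
look("scene",["clip_loop","ring_clip"]);look("side",["clip_loop","ring_clip"])
E
```

```text
12.175 [ 0.50777357 -0.14823874  0.03923679] [0.116 0.993 0.008] [-0.005  0.009 -1.   ] 0.02776320336922988 [-0.28697451  0.7657984  -0.74811887]
tip fk [ 0.5225 -0.0226  0.0377]
scene clip_loop call 0.57 [ 0.526  -0.0105  0.0397] [290. 205.]
scene clip_loop call 0.46 [ 0.6591 -0.1316  0.004 ] [223. 225.]
scene ring_clip call 0.53 [0.5306 0.0178 0.0431] [297. 209.]
scene ring_clip call 0.39 [ 0.6541 -0.0985  0.0037] [233. 228.]
scene ring_clip call 0.18 [0.5295 0.0522 0.003 ] [308. 225.]
side clip_loop call 0.5 [ 0.6533 -0.1328  0.0015] [322. 278.]
side ring_clip call 0.63 [ 0.6517 -0.0986 -0.0033] [317. 267.]
```

Emit:
apply_moves(
  commands=[-0.05, -0.35, -0.1, 0, 0, 0, 2, -0.05, -0.35, -0.2, 0, 0, 0, 2, 0, 0, 0, 0, 0, 0, 2],
)

```text
t: 12.85
tool_pos: [0.5064, -0.1545, 0.0355]
orientation: [-2.337, -2.083, -0.002]
force: [-1.2, -1.1, -1.8]
opening: 0.028
```

```bash
python3 chk.py c5.png; python3 - <<'E'
from h import *
look("scene",["ring_clip"])
E
```

```text
[ 0.50641242 -0.15452793  0.0355323 ] [0.115 0.993 0.009] [-0.006  0.009 -1.   ] 0.027952562419691896 [-1.24335037 -1.09900529 -1.83009433]
tip fk [ 0.5209 -0.0288  0.034 ]
scene pick_tip call 0.88 [ 0.5228 -0.0301  0.034 ] [284. 204.]
scene clip_loop call 0.67 [ 0.6596 -0.1317  0.0053] [222. 224.]
scene clip_loop call 0.46 [ 0.5268 -0.0184  0.0336] [287. 206.]
scene clip_loop call 0.37 [0.446  0.335  0.0006] [425. 251.]
scene tip px 285 203
side tip px 247 238
scene ring_clip call 0.54 [ 6.518e-01 -9.690e-02  4.000e-04] [234. 229.]
scene ring_clip call 0.51 [0.5307 0.0119 0.038 ] [296. 209.]
```

View pics/c5.png

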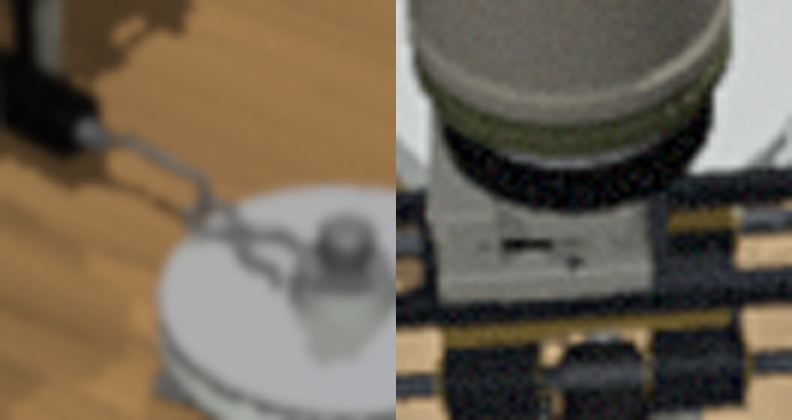

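Emit:
apply_moves(
  commands=[0.04, 0.4, 0, 0, 0, 0, 2, 0, 0, 0.7, 0, 0, 0, 2, 0, 0, 0.7, 0, 0, 0, 2, 0, 0, 0.7, 0, 0, 0, 2, 0, 0, 2, 0, 0, 0, 2, 0, 0, 3, 0, 0, 0, 2, 0, 0, 0, 0, 0, 0, 2],
)

```text
t: 14.12
tool_pos: [0.5075, -0.15, 0.1112]
orientation: [-2.338, -2.085, -0.004]
force: [0.1, -0.7, -1.5]
opening: 0.0276
```

```bash
python3 fk.py; python3 - <<'E'
from h import *
look("scene",["clip_loop","ring_clip"]);look("side",["clip_loop","ring_clip"])
E
```

```text
14.125 [ 0.50753213 -0.14997427  0.11122512] [0.114 0.993 0.008] [-0.004  0.009 -1.   ] 0.027608971036516224 [ 0.06170821 -0.74689327 -1.45886896]
tip fk [ 0.522  -0.0243  0.1097]
scene clip_loop call 0.67 [ 0.66   -0.1307  0.0022] [223. 225.]
scene clip_loop call 0.51 [ 0.5257 -0.0176  0.034 ] [288. 206.]
scene clip_loop call 0.27 [ 0.5194 -0.0261  0.109 ] [286. 180.]
scene ring_clip call 0.6 [0.53   0.0125 0.0381] [296. 209.]
scene ring_clip call 0.51 [ 0.6506 -0.0957  0.0011] [235. 229.]
side clip_loop call 0.57 [ 0.6566 -0.1348  0.0024] [324. 278.]
side ring_clip call 0.5 [ 0.6512 -0.099  -0.0009] [317. 266.]
```

Emit:
apply_moves(
  commands=[0, -5, -0.5, 0, 0, 0, 2, 0, -5, -0.5, 0, 0, 0, 2, 0, 0, -4.5, 0, 0, 0, 2, 0, 0, -3, 0, 0, 0, 2, 0, 0, -0.8, 0, 0, 0, 2, 0, 0, 0, 0, 0, 0, 2],
)

```text
t: 15.18
tool_pos: [0.5026, -0.2505, 0.0077]
orientation: [-2.328, -2.078, 0.003]
force: [-0.3, -0.5, -0.9]
opening: 0.0279
```

Emit:
apply_moves(
  commands=[0, 0, -0.3, 0, 0, 0, 2, 0, 0, 0, 0, 0, 0, 2],
)

```text
t: 15.42
tool_pos: [0.504, -0.2508, 0.0066]
orientation: [-2.329, -2.081, 0.002]
force: [0.3, 0.6, -0.7]
opening: 0.0274
```

Emit:
apply_moves(
  commands=[0, 0, -0.35, 0, 0, 0, 2, 0, 0, 0, 0, 0, 0, 2],
)

```text
t: 15.68
tool_pos: [0.5054, -0.2514, 0.0047]
orientation: [-2.331, -2.083, 0.0]
force: [-1.6, 0.7, -0.7]
opening: 0.0277
```

Emit:
apply_moves(
  commands=[0, 0, 0, 0, 0, 0, 9.3, 0, 0, 0, 0, 0, 0, 9.3, 0, 0, 0, 0, 0, 0, 9.3, 0, 0, 0, 0, 0, 0, 9.3, 0, 0, 3, 0, 0, 0, 9.3, 0, 0, 5, 0, 0, 0, 9.3, 0, 0, 6, 0, 0, 0, 9.3, 0, 5, 2, 0, 0, 0, 9.3],
)

```text
t: 16.68
tool_pos: [0.5029, -0.2015, 0.167]
orientation: [-2.332, -2.076, 0.002]
force: [1.1, 0.8, -0.3]
opening: 0.0932
```

Emit:
apply_moves(
  commands=[1, 4, 0, 0, 0, 0, 9.3, 1, 4, 0, 0, 0, 0, 9.3, 0, 0, 0, 0, 0, 0, 9.3],
)

```text
t: 17.05
tool_pos: [0.5249, -0.1178, 0.171]
orientation: [-2.334, -2.081, -0.003]
force: [-0.4, -0.7, -0.3]
opening: 0.0929
```

```bash
python3 fk.py; python3 - <<'E'
from h import *
look("wrist",["clip_loop","ring_clip","axle_groove"],"w3.png");look("scene",["pick","clip_loop","ring_clip"]);look("side",["pick"])
E
```

```text
17.05 [ 0.52493698 -0.11775198  0.17103116] [0.114 0.993 0.011] [-0.008  0.012 -1.   ] 0.09289250466660107 [-0.4124422  -0.74387481 -0.30339702]
tip fk [0.5394 0.0079 0.1698]
wrist clip_loop call 0.73 [ 0.66   -0.1402  0.0026] [432. 194.]
wrist clip_loop call 0.72 [ 0.5206 -0.0235  0.0337] [270.  81.]
wrist ring_clip call 0.9 [ 0.6513 -0.1036  0.0071] [425. 156.]
wrist ring_clip call 0.46 [ 0.5202 -0.0275  0.0358] [270.  85.]
scene pick call 0.78 [ 0.5034 -0.2492  0.018 ] [229. 180.]
scene clip_loop call 0.68 [ 0.6595 -0.1289  0.0034] [223. 225.]
scene clip_loop call 0.42 [ 0.5255 -0.0216  0.0372] [286. 204.]
scene ring_clip call 0.66 [0.5293 0.01   0.0385] [295. 209.]
scene ring_clip call 0.44 [ 6.515e-01 -9.790e-02 -4.000e-04] [234. 229.]
```

View pics/w3.png

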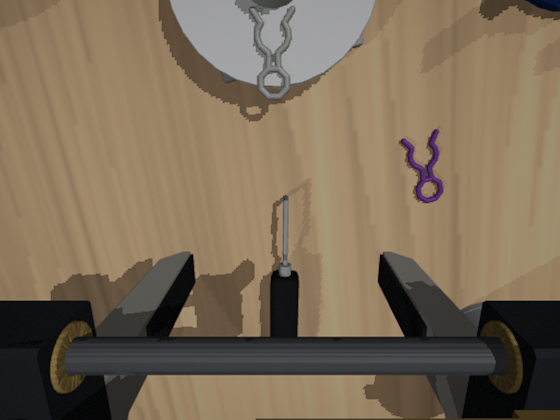

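The ring lies flat on the sheave. Its loop is at pixel (273,81), slightly past the edge. The pick lies on the ledge below.

```bash
python3 - <<'E'
from h import *
print(onplane("wrist",273,81,.0375),onplane("wrist",273,28,.0375))
E
```

```text
[ 0.52319784 -0.02460706  0.0375    ] [0.5280731  0.01287959 0.0375    ]
```

Emit:
apply_moves(
  commands=[0, 4.6, 0, -0.012, -0.008, 0, 5, 0, 4.6, -1, 0, 0, 0, 5, 0, 0, -5, 0, 0, 0, 5, 0, 0, -4, 0, 0, 0, 5, 0, 0, 0, 0, 0, 0, 5],
)

```text
t: 18.18
tool_pos: [0.5249, -0.0277, 0.0697]
orientation: [2.351, 2.08, 0.002]
force: [0.1, -0.5, 0.7]
opening: 0.0512
```

Emit:
apply_moves(
  commands=[0, 0, -1.8, 0, 0, 0, 5, 0, 0.1, -1.2, 0, 0, 0, 5, 0, 0, 0, 0, 0, 0, 5],
)

```text
t: 18.55
tool_pos: [0.5274, -0.0277, 0.0415]
orientation: [2.349, 2.076, 0.007]
force: [-0.3, 0.1, -0.4]
opening: 0.0496
```

Emit:
apply_moves(
  commands=[-0.3, 0.2, -0.7, 0, 0, 0, 5, 0, 0, 0, 0, 0, 0, 5],
  squeeze=20,
)

```text
t: 18.8
tool_pos: [0.526, -0.026, 0.0361]
orientation: [2.347, 2.074, 0.011]
force: [0.3, -0.5, 0.2]
opening: 0.0499
```

Emit:
apply_moves(
  commands=[0, 0.05, -0.2, 0, 0, 0, 5, 0, 0, 0, 0, 0, 0, 1, 0, 0, 0, 0, 0, 0, 1, 0, 0, 0, 0, 0, 0, 1, 0, 0, 0, 0, 0, 0, 1, 0, 0, 0, 0, 0, 0, 1],
)

```text
t: 19.55
tool_pos: [0.5272, -0.026, 0.0355]
orientation: [2.345, 2.072, 0.013]
force: [-1.2, 0.0, 0.9]
opening: 0.0244
```

Emit:
apply_moves(
  commands=[0, 0, 2, 0, 0, 0, 1, 0, 0, 5, 0, 0, 0, 1, 0, 0, 5, 0, 0, 0, 1, 0, 0, 2, 0, 0, 0, 1, 0, 0, 0, 0, 0, 0, 1],
)

```text
t: 20.18
tool_pos: [0.5242, -0.0252, 0.177]
orientation: [2.348, 2.075, 0.008]
force: [0.9, 0.9, -1.8]
opening: 0.0244
```

```bash
python3 fk.py; python3 - <<'E'
from h import *
look("scene",["clip_loop","ring_clip","bowl"]);look("side",["bowl","ring_clip"])
E
```

```text
20.175 [ 0.52416174 -0.02519525  0.17701109] [ 0.123  0.992 -0.001] [ 0.009 -0.002 -1.   ] 0.02437371187192592 [ 0.91452873  0.85678768 -1.83536625]
tip fk [0.5397 0.1003 0.1743]
scene clip_loop call 0.66 [ 0.5261 -0.0199  0.1764] [286. 159.]
scene clip_loop call 0.62 [ 0.6589 -0.1289  0.0009] [224. 226.]
scene ring_clip call 0.42 [ 0.6527 -0.0944  0.0013] [235. 229.]
scene bowl call 0.82 [ 0.4487  0.3316 -0.002 ] [423. 252.]
side bowl call 0.72 [4.501e-01 3.352e-01 1.000e-04] [199. 151.]
side ring_clip call 0.56 [0.5219 0.0147 0.1764] [240. 171.]
side ring_clip call 0.5 [ 0.6506 -0.1026  0.    ] [317. 267.]
side ring_clip call 0.15 [ 0.5039 -0.2465  0.01  ] [257. 338.]
```

Emit:
apply_moves(
  commands=[-1.3, 5.7, 0, 0, 0, 0, 1, -1.3, 5.7, 0, 0, 0, 0, 1, -1.3, 5.7, 0, 0, 0, 0, 1, -1.3, 5.7, 0, 0, 0, 0, 1, -1.3, 5.7, 0, 0, 0, 0, 1, -1.3, 5.7, 0, 0, 0, 0, 1, 0, 0, 0, 0, 0, 0, 1],
)

```text
t: 21.4
tool_pos: [0.4381, 0.3252, 0.1687]
orientation: [2.358, 2.075, -0.007]
force: [-0.4, -0.4, -0.2]
opening: 0.0241
```

Emit:
apply_moves(
  commands=[0.6, -0.6, -4, 0, 0, 0, 1, 0, 0, -4, 0, 0, 0, 1, 0, 0, -2, 0, 0, 0, 1, 0, 0, 0, 0, 0, 0, 1],
)

```text
t: 21.9
tool_pos: [0.4438, 0.3164, 0.0643]
orientation: [2.356, 2.075, -0.011]
force: [-0.6, 0.6, -0.6]
opening: 0.0243
```

```bash
python3 fk.py; python3 - <<'E'
from h import *
look("scene",["clip_loop","ring_clip","bowl"]);look("side",["bowl","ring_clip"])
E
```

```text
21.9 [0.44377129 0.31636794 0.06425572] [ 0.127  0.992 -0.007] [-0.004 -0.006 -1.   ] 0.024323005882037983 [-0.64982467  0.62031162 -0.62506949]
tip fk [0.4598 0.4418 0.0608]
scene clip_loop call 0.65 [ 0.6582 -0.1289  0.0033] [224. 225.]
scene clip_loop call 0.49 [0.4441 0.3224 0.0636] [425. 228.]
scene ring_clip call 0.69 [0.4491 0.3523 0.0683] [437. 233.]
scene ring_clip call 0.56 [ 0.652  -0.0997  0.0008] [234. 229.]
scene bowl call 0.9 [0.4493 0.3323 0.0018] [423. 251.]
side bowl call 0.6 [ 0.445   0.3363 -0.0014] [197. 152.]
side ring_clip call 0.71 [ 0.651  -0.0994 -0.0011] [317. 266.]
side ring_clip call 0.45 [0.4449 0.3558 0.0694] [193. 124.]
side ring_clip call 0.2 [7.704e-01 6.470e-02 6.000e-04] [351. 203.]
```

Emit:
apply_moves(
  commands=[0.3, -0.2, -1.5, 0, 0, 0, 1, 0, 0, -1.3, 0, 0, 0, 1, 0, 0, 0, 0, 0, 0, 1],
)

```text
t: 22.62
tool_pos: [0.4495, 0.3167, 0.0386]
orientation: [2.355, 2.075, 0.001]
force: [0.0, -0.5, -1.9]
opening: 0.0244
```

Emit:
apply_moves(
  commands=[-0.1, 0, -0.4, 0, 0, 0, 1, 0, 0, 0, 0, 0, 0, 4, 0, 0, 0, 0, 0, 0, 4, 0, 0, 0, 0, 0, 0, 4, 0, 0, 2, 0, 0, 0, 4, 0, 0, 5, 0, 0, 0, 4, 0, 0, 5, 0, 0, 0, 4, 0, -5, 2, 0, 0, 0, 4],
)

```text
t: 23.62
tool_pos: [0.4467, 0.2671, 0.1772]
orientation: [2.351, 2.08, -0.002]
force: [0.6, -0.6, -0.1]
opening: 0.04
```

Emit:
apply_moves(
  commands=[0, -5, 2, 0, 0, 0, 4, 0, -4, 2, 0, 0, 0, 4, 0, 0, 0, 0, 0, 0, 4],
)

```text
t: 24.0
tool_pos: [0.4482, 0.1732, 0.2227]
orientation: [2.35, 2.076, 0.008]
force: [0.3, 0.6, -0.3]
opening: 0.0404
```

```bash
python3 - <<'E'
from h import *
print(read_state()["t"])
a,_=look("scene",["clip_loop","ring_clip","bowl","pick","canister","funnel","peg_ring"]);b,_=look("side",["bowl","ring_clip","clip_loop"]); w,_=look("wrist",["bowl","ring_clip","clip_loop"])
c=lambda i,u,v:cv2.resize(i[v-35:v+35,u-45:u+45],(390,300),interpolation=cv2.INTER_CUBIC)
cv2.imwrite("pics/e.png",np.vstack([np.hstack([c(a,428,242),c(b,197,145)]),np.hstack([c(a,235,190),cv2.resize(w,(390,300))])]))
E
```

```text
24.0
scene clip_loop call 0.57 [ 0.6554 -0.1294  0.0032] [224. 224.]
scene clip_loop call 0.55 [0.4476 0.3202 0.014 ] [420. 245.]
scene ring_clip call 0.68 [0.4549 0.3484 0.0161] [430. 250.]
scene ring_clip call 0.66 [ 6.524e-01 -9.940e-02  2.000e-04] [234. 229.]
scene bowl call 0.61 [ 4.502e-01  3.326e-01 -3.000e-04] [423. 252.]
scene canister call 0.77 [ 0.7157 -0.3056 -0.    ] [162. 213.]
scene canister call 0.41 [0.6985 0.32   0.0011] [371. 314.]
scene funnel call 0.76 [7.709e-01 5.810e-02 2.000e-04] [251. 281.]
scene funnel call 0.63 [0.4486 0.3176 0.012 ] [418. 245.]
scene peg_ring call 0.78 [ 7.015e-01  3.172e-01 -2.000e-04] [369. 315.]
side bowl call 0.79 [ 0.4476  0.3359 -0.0021] [199. 152.]
side ring_clip call 0.64 [ 0.6529 -0.0996 -0.0032] [318. 267.]
side ring_clip call 0.5 [0.4477 0.3496 0.0157] [197. 143.]
side clip_loop call 0.66 [0.4426 0.3147 0.009 ] [197. 153.]
side clip_loop call 0.63 [ 0.6547 -0.1354  0.0033] [323. 278.]
wrist bowl call 0.71 [ 0.4496  0.3361 -0.0048] [269.  12.]
wrist clip_loop call 0.56 [0.4452 0.3139 0.014 ] [266.  34.]
```

View pics/e.png

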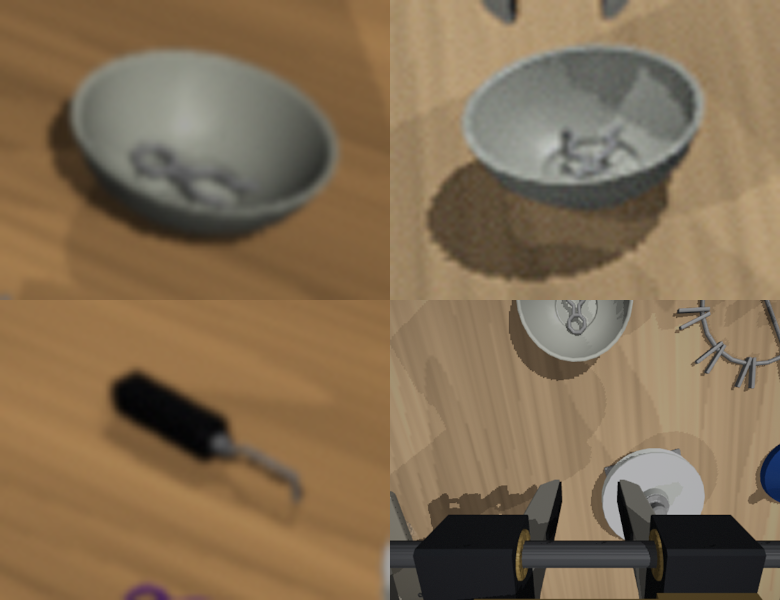

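```bash
python3 -c "
from plant import *
print(close_job())"
```

```text
the job is handed in; nothing more can be done
None
```

The ring is off the axle and lying in the ceramic bowl, and I handed the job in at about 24 s of the 53 s allowed. No verdict is reported.

- **Pull:** I let the pick's hook down through the steel ring's loop and pulled it sideways. The wrist force was 16 N with the ring still in the groove. It dropped to zero when the ring snapped off. I drew the ring about 46 mm from the axle, until it lay on the sheave, and the fingers had not touched it up to then.
- **Pick and ring:** I laid the pick flat on the ledge, then gripped the loose ring across its loop (24.4 mm opening) and set it in the bowl.
- **Last checks:** The pictures show the ring and its loop down in the bowl, both within about 25 mm of the bowl's axis and about 15 mm up. The bowl is upright and, within measuring error, where it was. The pick lies level, and the canister, funnel, peg ring and purple look-alike have not moved. The gripper was clear of everything at the end.
- **Disagreement:** Early in the pull, after 13 mm of tip travel, the force still read about zero. I expected contact after about 5.5 mm and doubted the catch. The next step's force settled it. The trained networks also kept reporting the purple look-alike as the ring; I ignored those.

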